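# Set out the bread sample tray

## Robot

A 7-joint arm with a two-finger parallel gripper is mounted at the origin on the work surface. World frame = base frame: x ahead of the robot, y to its left, z up, the work surface at z = 0. Lengths are in mm, angles in rad, forces in N, time in s.
With the tool pointing down it reaches from about 400 to 850 mm from the base axis. Payload 10.4 kg.
Tool frame: the origin (TCP) lies midway between the tips of the shut fingers; the grasp point (between the pads) lies behind it (r.grip_depth is the z of the grasp point in the tool frame, in mm); z points along the fingers, y is the line along which they close (so a half turn about z gives the same grasp; the last joint's range is limited). The gripper opens to 85 mm and grips with 20 to 120 N. Pads are 22 mm wide; open, the fingers measure 114 mm over their backs; the gripper's body (76 mm by 85 mm) begins 54 mm behind the grasp point. The pads swing forward as they close: fully open they stand 13 mm farther back than shut.
Start: joints at [1.111, 0.332, -0.065, 1.46, 0.022, 1.35, -0.088], TCP at [264.425, -566.331, 231.338] pointing down, gripper open.
Joint ranges: [-2.6, 2.6], [-0.5, 2.12], [-1.47, 1.34], [0.16, 2.42], [-1.27, 4.41], [0.06, 2.06], [-2.6, 2.6]. Speed limits (rad/s): [2.22, 2.22, 2.79, 2.79, 3.14, 3.14, 3.14].

## Interface

Orientations are given as a rotation vector (axis times angle).
In Python, from plant import r, snapshot gives the robot as it stands.
- The arm moves only by the tool drive_tool, never from a script. Its argument "steps" is one flat list of numbers, 6 for each row, row after row: the shift along the tool's x, y, z in units of 25 mm (1.0 is 25 mm), then the turn, a rotation vector about the tool's x, y, z in units of 10 degrees (1.0 is 10 degrees). In form: [tx, ty, tz, rx, ry, rz, tx, ty, tz, rx, ry, rz, ...]. A call has 1 to 20 rows; each row is the pose to reach, as a shift and turn from the pose commanded when the call began, along the tool's axes at that moment; what a row does not reach only later rows make up. A row lasts 1/8 s, in which the tool goes at most 62.5 mm and 10.7 degrees, less where a joint would pass 70% of its speed; a pose out of reach is approached as far as the arm can. A call with a gripper value outside its range is refused whole. "gripper" is the finger opening in mm, from 0 to 85.4, set as the call begins (left out, the last holds). The fingers move at their own pace and stop on an object; "force" is the grip in N (left out, the last holds). Time passes only in rows, so rows that repeat a pose let the fingers close. It gives the time, the measured TCP pose, the force, the opening and the grip force at its end, in the units of the state.
- r.get_obs(): the state, without advancing time (a new reading comes with each control period).
- snapshot(name): name is "side" or "top"; returns a dict with "img" (400x640x3 uint8, red, green, blue), "mtx" (3x3 intrinsics, pixels), "position" and "attitude" of the camera in the world. Camera axes: x right, y down, z forward; pixel columns grow to the right and rows downward; lengths in mm; the calibration is good to about 2 mm. A picture is of the moment at which its call begins. There is no depth.
- r.close_job(): hands the job in; it is judged then, once.
The state is a dict: "t": time; "qpos": joint angles; "joint_velocities": joint speeds; "joint_efforts": joint torques, N m; "tcp_pos": TCP position; "tcp_rot": TCP orientation; "force": force on the tool from outside, world axes, zero at the start; "moment": the same for the moment, N m; "gripper_width": finger opening in mm; "grasp_force": force on a finger pad.
Only numpy, scipy, OpenCV 4.12 (cv2) and the standard library are available. Lean on these libraries where they do the work, as an engineer would, in place of code of your own. Each camera call takes 0.05 s, during which the arm holds its last target. There are 200 camera calls.

## Task

Set out the sample tray on the bakery counter with one of each full-size bread: the full-size round bun in the round holder, the long roll lengthwise in the oblong holder, the square roll in the square holder, and the bagel over the peg. Each must end lying flat on the floor of its holder, right way up and let go; leave the mini bun and the short roll where they are on the counter.

Things in the scene. Friction and masses are not known exactly. Their poses are not given: they have to be found in the camera images.
- bun: Full-size round bun, 64 mm across, 44 mm high, sides upright from 9 to 27 mm up, domed above, crossed score. Golden-brown crust, loose on the counter; origin: centre of its flat underside, z up. The loose breads, a jam jar (54 mm across, 62 high) and a white butter pot (62 mm across, 58 high) stand about 110 mm or more apart, centre to centre.
- mini_bun: Mini bun, look-alike of the bun: 44 mm across, 33 mm high. Not wanted: stays where it is. Golden-brown crust, loose on the counter; origin: centre of its flat underside, z up. 
- long_roll: Full-size long roll, 104 mm long (its x), 48 mm wide (y), 40 mm high, rounded tapering ends, three slanting scores. Golden-brown crust, loose on the counter; origin: centre of its flat underside, z up. 
- short_roll: Short roll, look-alike of the long roll: only 70 mm long (its x), 44 mm wide, 40 mm high. Not wanted: stays where it is. Golden-brown crust, loose on the counter; origin: centre of its flat underside, z up. 
- bagel: Ring-shaped bagel, 64 mm across, 30 mm high, with a 26 mm hole right through. Golden-brown crust, loose on the counter; origin: centre of its flat underside, z up. 
- square_roll: Square roll, 62 x 62 mm, 38 mm high, rounded edges, three straight scores; x and y square to its sides. Golden-brown crust, loose on the counter; origin: centre of its flat underside, z up. 
- round_holder: Round open shallow holder, inside 92 mm across. Floor 4 mm and rim 12 mm above the origin, wall 4 mm. Pale wood, fixed in a row of four holders, 110 mm apart in varying order, along a fixed wooden tray. Origin: centre of its underside, 12 mm above the counter; x across the row (roughly away from the robot), y along it, z up.
- long_holder: Oblong open shallow holder, inside 130 mm (x) by 74 mm (y). Floor 4 mm and rim 12 mm above the origin, wall 4 mm. Pale wood, fixed in a row of four holders, 110 mm apart in varying order, along a fixed wooden tray. Origin: centre of its underside, 12 mm above the counter; x across the row (roughly away from the robot), y along it, z up.
- square_holder: Square open shallow holder, inside 88 x 88 mm. Floor 4 mm and rim 12 mm above the origin, wall 4 mm. Pale wood, fixed in a row of four holders, 110 mm apart in varying order, along a fixed wooden tray. Origin: centre of its underside, 12 mm above the counter; x across the row (roughly away from the robot), y along it, z up.
- peg_holder: Flat board 90 x 90 mm, 4 mm thick, with an upright peg in its middle, 10 mm across, round top 38 mm above the origin. Pale wood, fixed in a row of four holders, 110 mm apart in varying order, along a fixed wooden tray. Origin: centre of its underside, 12 mm above the counter; x across the row (roughly away from the robot), y along it, z up.
There are look-alikes about, which are no part of the job. Leave any red look-alike of the long_roll alone.

How it is judged:
By the outcome, as a careful person would: the job done as asked, in the order asked, and still so for the second after the job is handed in, with the robot touching nothing.
It also fails if it takes over 106 s, if anything falls off the work surface, if the arm or the gripper's body presses on something with over 40 N, if the wrist force passes 120 N, or if a joint passes its speed limit or range.

## Working session

There is one attempt and no reset: what is moved stays moved. The work goes in short steps, Python scripts to look and compute and a tool call to move; the robot and the scene stay as the last step left them, time stands still between calls to the robot, and variables do not carry over. Pictures are saved under pics/ and viewed, at most 14 in all, crops included, and the job is handed in when it is done.

Besides the shell and the picture viewer there is one more tool, called as a command line: name --argument value ..., lists and objects as JSON in quotes. drive_tool: Moves the arm, as the interface text tells. Its arguments: {"type":"object","properties":{"steps":{"type":"array"},"gripper":{"type":"number"},"force":{"type":"number"}},"required":["steps"]}

```bash
mkdir -p pics; ls
python3 - <<'E'
from plant import r,snapshot
import cv2,pickle
for n in("top","side"):
    s=snapshot(n);pickle.dump(s,open(f"pics/{n}0.pkl","wb"));cv2.imwrite(f"pics/{n}0.png",s["img"][:,:,::-1]);print(n,s["mtx"],s["position"],s["attitude"])
print(r.get_obs(),r.grip_depth)
E
```

```text
pics
top [[415.83028029   0.         321.02879843]
 [  0.         415.83028029 185.43717784]
 [  0.           0.           1.        ]] [ 267.38418282  -14.05601274 1123.81368829] [-2.13096026  2.08826071 -0.18560849]
side [[454.32710383   0.         316.35324196]
 [  0.         454.32710383 201.11249355]
 [  0.           0.           1.        ]] [-113.84412693  569.0605044   699.94286332] [-0.96357635  2.37525119 -1.13200539]
{'t': 0.1, 'qpos': array([ 1.11144225,  0.33281416, -0.06467822,  1.46086938,  0.02156222,
        1.34990626, -0.08852621]), 'joint_velocities': array([-0.00024848, -0.00196687,  0.00093617, -0.00270073, -0.00128042,
        0.00109584, -0.00101769]), 'joint_efforts': array([ 1.27380721e-03, -6.26742768e+01,  4.92177531e-02, -3.92429888e+01,
        1.63928530e-02,  6.97770040e-03, -2.78929477e-06]), 'tcp_pos': array([ 264.22572467, -566.02021292,  230.58624897]), 'tcp_rot': array([-3.06575704e+00, -6.80282980e-01,  4.89270390e-04]), 'force': array([-0.46517803,  0.89294369, -0.13707334]), 'moment': array([ 0.01489145,  0.0291932 , -0.03402109]), 'grasp_force': 0.0, 'gripper_width': 85.91905083966456} -18.700000000000003
```

View pics/top0.png

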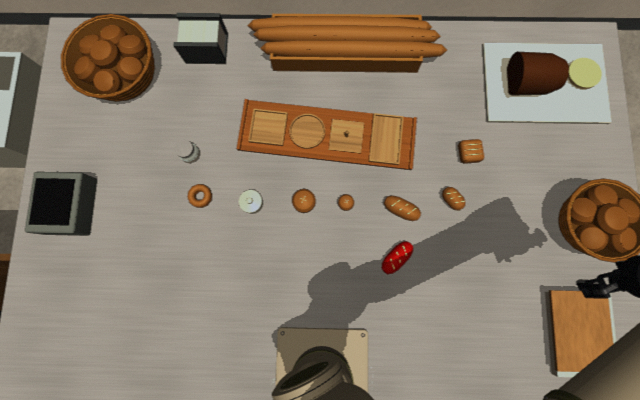

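View pics/side0.png

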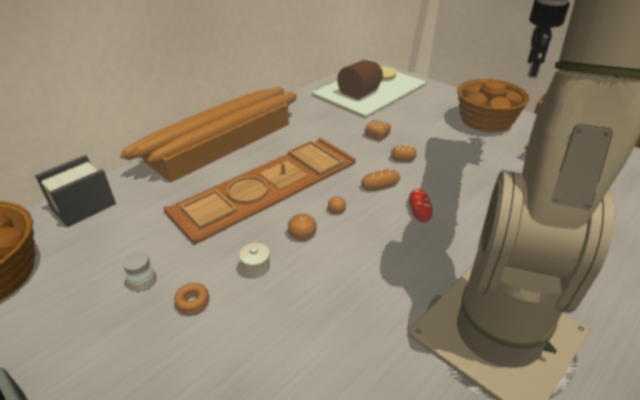

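The top view shows the bagel (199,195), bun (303,200), mini bun (346,202), long roll (402,208), short roll (454,198), square roll (471,151) and red decoy (398,257). The holders, left to right, are square (268,126), round (307,131), peg (347,135) and long (387,139). The side view agrees with this.

```bash
cat > h.py <<'E'
import cv2,pickle,numpy as np
from scipy.spatial.transform import Rotation as R
def ray(s,uv,z):
    uv=np.atleast_2d(uv).astype(float)
    d=np.c_[uv,np.ones(len(uv))]@np.linalg.inv(s["mtx"]).T@R.from_rotvec(s["attitude"]).as_matrix().T
    p=np.array(s["position"]); return p+d*((z-p[2])/d[:,2:])
def proj(s,X):
    c=(np.atleast_2d(X)-s["position"])@R.from_rotvec(s["attitude"]).as_matrix()
    c=c@np.array(s["mtx"]).T; return c[:,:2]/c[:,2:]
def mask(s,lo=90):
    h=cv2.cvtColor(s["img"],cv2.COLOR_RGB2HSV)
    return ((h[...,1]>lo)&(h[...,2]>40)).astype(np.uint8)
def blobs(s,lo=90,amin=80):
    cs=cv2.findContours(mask(s,lo),cv2.RETR_EXTERNAL,cv2.CHAIN_APPROX_NONE)[0]
    return [c for c in cs if cv2.contourArea(c)>amin]
E
python3 - <<'E'
from h import *
T=pickle.load(open("pics/top0.pkl","rb"));S=pickle.load(open("pics/side0.pkl","rb"))
for n,s in(("top",T),("side",S)):
  for c in blobs(s):
    a=cv2.contourArea(c)
    if a>12000: continue
    m=cv2.moments(c);u=np.array([m['m10'],m['m01']])/m['m00']
    w=ray(s,c[:,0],20)[:,:2].astype(np.float32)
    rc=cv2.minAreaRect(w);mm=cv2.moments(w.reshape(-1,1,2))
    print(n,u.round(1),a,"cen",(np.array([mm['m10'],mm['m01']])/mm['m00']).round(1),"rect",np.round(rc[0],1),np.round(rc[1],1),round(rc[2],1))
x0,y0,x1,y1=175,90,495,230
cv2.imwrite("pics/crop.png",cv2.resize(T["img"][y0:y1,x0:x1,::-1],None,fx=2.5,fy=2.5,interpolation=cv2.INTER_CUBIC))
E
```

```text
top [578.9 328.9] 4044.0 cen [ 133.  -644.1] rect [ 128.6 -649. ] [194.7 150.8] 0.5
top [397.  257.1] 597.5 cen [ 299. -192.] rect [ 298.6 -191.4] [ 46.8 102.4] 45.1
top [402.  207.9] 542.0 cen [ 428.7 -206.7] rect [ 428.4 -206.7] [101.2  46.3] 63.7
top [345.5 201.9] 180.5 cen [441.8 -56.1] rect [441.  -56.8] [41.8 40.3] 45.7
top [303.4 200.4] 407.5 cen [443.9  57. ] rect [444.3  57.5] [63.6 61. ] 46.3
top [453.2 198.1] 342.0 cen [ 457.8 -343.8] rect [ 458.1 -344.5] [68.3 45. ] 44.0
top [199.4 195.4] 420.0 cen [452.2 339.5] rect [452.  340.4] [65.8 62. ] 47.9
top [602.5 219.9] 5358.5 cen [ 408.9 -731.9] rect [ 412.3 -723.1] [206.5 218.9] 82.9
top [470.6 150.7] 491.5 cen [ 590.2 -396.2] rect [ 590.1 -396.1] [64.5 66.1] 6.1
top [327.4 134. ] 8859.5 cen [632.7  -1.3] rect [633.2  -1.1] [486.9 151.7] 84.4
top [556.8  71.9] 2201.5 cen [ 826.1 -649.3] rect [ 825.2 -657.6] [225.5 113.8] 87.9
top [108.2  57.9] 6345.5 cen [855.7 639.2] rect [860.5 636.4] [284.7 266.8] 80.6
top [346.5  41.6] 9563.5 cen [914.3 -52.4] rect [911.5 -52.1] [183.8 576.3] 0.0
side [518.3 341.2] 106.5 cen [-34.    5.2
[... 415 characters left out ...]
90.1] [ 49.4 119.5] 44.4
side [380.2 179.2] 536.5 cen [ 431.3 -205.7] rect [ 431.3 -205.8] [108.1  69.2] 66.3
side [403.5 153. ] 286.0 cen [ 461.4 -345.7] rect [ 461.1 -345.5] [66.7 70.7] 43.4
side [256.6 189.1] 7191.5 cen [627.7   3.6] rect [632.2   4.5] [492.2 166.4] 84.5
side [377.3 129.2] 330.5 cen [ 595.3 -399. ] rect [ 595.3 -398.5] [ 75.2 100.7] 12.0
side [212.1 132.7] 7333.0 cen [946.6 -85.4] rect [943.1 -97.6] [263.6 599.1] 0.7
side [490.7 103.4] 2868.0 cen [ 441.1 -795.1] rect [ 450.9 -781.7] [228.5 384.7] 10.3
side [601.1  71. ] 564.5 cen [  268.7 -1286.8] rect [  273.2 -1286.2] [273.1  92.3] 25.6
side [370.8  72.4] 637.0 cen [ 875.4 -711.2] rect [ 882.8 -688.7] [199.  181.5] 87.1
```

View pics/crop.png

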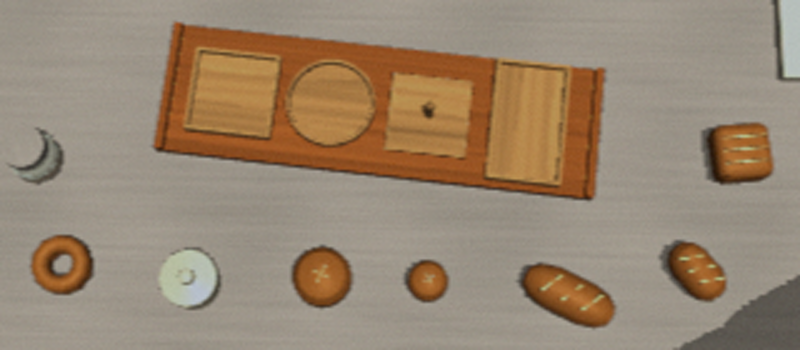

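Run:
```python
from h import *
T=pickle.load(open("pics/top0.pkl","rb"));S=pickle.load(open("pics/side0.pkl","rb"))
h=cv2.cvtColor(T["img"],cv2.COLOR_RGB2HSV)
for u,v in((268,126),(307,131),(340,140),(387,139),(325,155)):print(h[v,u])
m=((h[...,0]>=13)&(h[...,0]<=25)&(h[...,1]>70)&(h[...,2]>115)).astype(np.uint8)
m=cv2.morphologyEx(m,cv2.MORPH_OPEN,np.ones((3,3)))
for c in cv2.findContours(m[100:175,235:420],cv2.RETR_EXTERNAL,cv2.CHAIN_APPROX_NONE,offset=(235,100))[0]:
  if cv2.contourArea(c)<150: continue
  w=ray(T,c[:,0],24)[:,:2].astype(np.float32);rc=cv2.minAreaRect(w)
  print("holder",c[:,0].mean(0).round(1),np.round(rc[0],1),np.round(rc[1],1),round(rc[2],1))
# tray outline
for n,s in(("top",T),("side",S)):
  for c in blobs(s):
    u=c[:,0].mean(0)
    if 5000<cv2.contourArea(c)<9000 and abs(u-(327,134) if n=="top" else u-(256,189)).max()<12:
      q=cv2.approxPolyDP(cv2.convexHull(c),6,True)[:,0];print(n,q.tolist(),ray(s,q,12).round(0)[:,:2].tolist())
# refine breads: two-view ray intersection at silhouettes centres
for n,a,b in(("bun",(303.4,200.4),(301.7,226.5)),("long",(402,207.9),(380.2,179.2)),("sq",(470.6,150.7),(377.3,129.2)),("bagel",(199.4,195.4),(191.3,298.3))):
  A=[]
  for s,u in((T,a),(S,b)):
    p=np.array(s["position"]);d=ray(s,u,0)[0]-p;d/=np.linalg.norm(d);P=np.eye(3)-np.outer(d,d);A.append((P,P@p))
  X=np.linalg.lstsq(np.vstack([x[0] for x in A]),np.hstack([x[1] for x in A]),rcond=None)[0];print(n,X.round(1),[ray(s,u,X[2])[0,:2].round(1) for s,u in((T,a),(S,b))])
```

```text
[ 16 151 181]
[ 16 149 182]
[ 16 152 171]
[ 17 154 181]
[ 13 198 138]
holder [346.4 135.4] [628.2 -55.4] [96.9 96.6] 84.7
holder [306.7 130.2] [636.8  52.9] [ 89.9 100.1] 1.2
holder [386.2 138.8] [ 621.4 -165.5] [ 90.2 137.3] 84.4
holder [269.  124.2] [651.2 164.1] [104.8  99.7] 86.1
top [[244, 100], [416, 117], [412, 168], [237, 149]] [[732.0, 236.0], [688.0, -251.0], [540.0, -237.0], [586.0, 247.0]]
side [[354, 158], [195, 243], [164, 209], [319, 138]] [[551.0, -242.0], [582.0, 250.0], [735.0, 236.0], [694.0, -252.0]]
bun [444.6  57.8  20.6] [array([443.7,  57. ]), array([445.7,  58.4])]
long [ 430.  -206.    19.5] [array([ 428.6, -207. ]), array([ 431.5, -205.1])]
sq [ 590.4 -394.6   22.6] [array([ 589.2, -395.3]), array([ 591.5, -393.9])]
bagel [453.9 341.9  15.4] [array([452.8, 340.8]), array([455.2, 342.7])]
```

```bash
cat > plan.py <<'E'
import sys
from h import *
from plant import r
def plan(*tg):
    o=r.get_obs();p=o["tcp_pos"];M=R.from_rotvec(o["tcp_rot"]).as_matrix()
    y=np.degrees(np.arctan2(M[1,1],M[0,1]))
    print("t",round(o["t"],2),"tcp",p.round(1),"yaw",y.round(1),"zax",M[:,2].round(3),"q7",o["qpos"][6].round(2),"w",round(o["gripper_width"],1),"F",o["force"].round(1))
    for x,yy,z,yaw in tg:
        d=(yaw-y+90)%180-90
        print((x,yy,z,yaw),(M.T@(np.array([x,yy,z])-p)/25).round(2),"rz",round(-d/10,2),"alt",round((-d+180*np.sign(d))/10,2))
if __name__=="__main__":
    plan(*[tuple(map(float,a.split(","))) for a in sys.argv[1:]])
E
python3 plan.py 470,-250,180,-30 444.5,57.5,100,7 444.5,57.5,1,7
```

```text
t 0.1 tcp [ 264.2 -566.   230.6] yaw -65.0 zax [-0.001  0.001 -1.   ] q7 -0.09 w 85.9 F [-0.5  0.9 -0.1]
(470.0, -250.0, 180.0, -30.0) [12.81 -7.97  2.03] rz -3.5 alt 14.5
(444.5, 57.5, 100.0, 7.0) [ 17.08 -19.54   5.25] rz -7.2 alt 10.8
(444.5, 57.5, 1.0, 7.0) [ 17.08 -19.54   9.21] rz -7.2 alt 10.8
```

drive_tool --steps '[12.8, -8, 2, 0, 0, -3.5, 12.8, -8, 2, 0, 0, -3.5, 12.8, -8, 2, 0, 0, -3.5, 12.8, -8, 2, 0, 0, -3.5, 12.8, -8, 2, 0, 0, -3.5, 12.8, -8, 2, 0, 0, -3.5, 12.8, -8, 2, 0, 0, -3.5, 17.08, -19.54, 5, 0, 0, -7.2, 17.08, -19.54, 5, 0, 0, -7.2, 17.08, -19.54, 5, 0, 0, -7.2, 17.08, -19.54, 5, 0, 0, -7.2, 17.08, -19.54, 5, 0, 0, -7.2, 17.08, -19.54, 5, 0, 0, -7.2, 17.08, -19.54, 5, 0, 0, -7.2, 17.08, -19.54, 5, 0, 0, -7.2]' --gripper 85 --force 25

```text
t: 1.98
tcp_pos: [445.0, 55.2, 106.4]
tcp_rot: [2.084, 2.35, -0.0]
force: [0.2, -1.0, -0.5]
gripper_width: 84.9
grasp_force: 0.0
```

```bash
python3 plan.py 444.5,57.5,1,7
```

```text
t 1.98 tcp [445.   55.2 106.4] yaw 6.9 zax [ 0. -0. -1.] q7 -0.17 w 84.9 F [ 0.2 -1.  -0.5]
(444.5, 57.5, 1.0, 7.0) [ 0.09 -0.01  4.22] rz -0.01 alt 17.99
```

drive_tool --steps '[0, 0, 2, 0, 0, 0, 0, 0, 3.6, 0, 0, 0, 0, 0, 4.2, 0, 0, 0, 0, 0, 4.2, 0, 0, 0, 0, 0, 4.2, 0, 0, 0]'

```text
t: 2.6
tcp_pos: [445.9, 56.8, 2.7]
tcp_rot: [2.081, 2.351, 0.002]
force: [0.1, -0.1, -0.4]
gripper_width: 85.1
grasp_force: 0.0
```

drive_tool --steps '[0, 0, 0, 0, 0, 0, 0, 0, 0, 0, 0, 0, 0, 0, 0, 0, 0, 0, 0, 0, 0, 0, 0, 0, 0, 0, 0, 0, 0, 0, 0, 0, 0, 0, 0, 0, 0, 0, -0.4, 0, 0, 0, 0, 0, -1.5, 0, 0, 0, 0, 0, -3, 0, 0, 0, 0, 0, -3, 0, 0, 0, 0, 0, -3, 0, 0, 0]' --gripper 50 --force 25

```text
t: 3.98
tcp_pos: [444.5, 56.7, 76.3]
tcp_rot: [2.081, 2.353, -0.0]
force: [-0.5, -0.4, -0.7]
gripper_width: 62.1
grasp_force: 28.4
```

```bash
python3 plan.py 640.5,54,80,-5.2 640.5,54,8.5,-5.2
python3 - <<'E'
from plant import snapshot
import cv2,numpy as np
a=snapshot("side")["img"][120:320,160:420,::-1]
cv2.imwrite("pics/g1.png",cv2.resize(a,None,fx=3,fy=3)[:600])
E
```

```text
t 3.98 tcp [444.5  56.7  76.3] yaw 7.0 zax [ 0. -0. -1.] q7 -0.21 w 62.1 F [-0.5 -0.4 -0.7]
(640.5, 54.0, 80.0, -5.2) [-1.06  7.77 -0.15] rz 1.22 alt -16.78
(640.5, 54.0, 8.5, -5.2) [-1.06  7.77  2.71] rz 1.22 alt -16.78
```

View pics/g1.png

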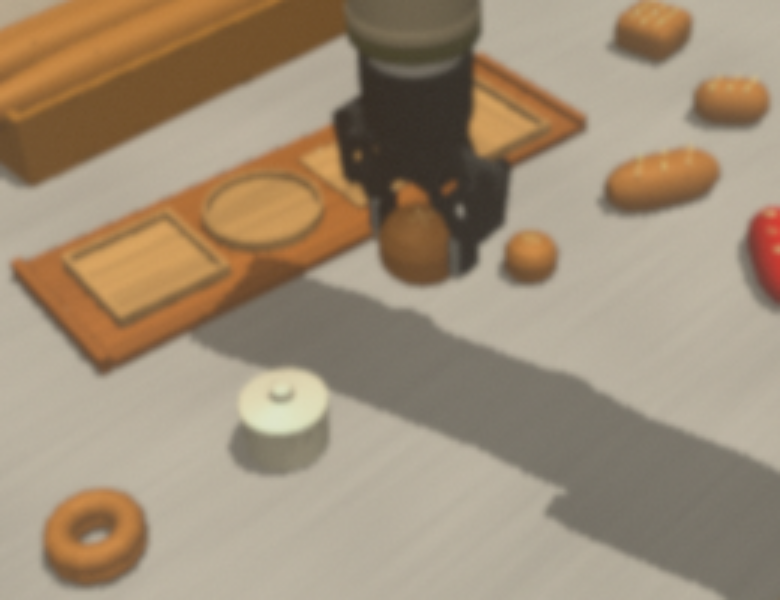

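The bun is held upright between the pads. I'll carry it to the round holder.

drive_tool --steps '[-1.06, 7.77, 0, 0, 0, 1.2, -1.06, 7.77, 0, 0, 0, 1.2, -1.06, 7.77, 0, 0, 0, 1.2, -1.06, 7.77, 0, 0, 0, 1.2, -1.06, 7.77, 0, 0, 0, 1.2, -1.06, 7.77, 0, 0, 0, 1.2, -1.06, 7.77, 1.2, 0, 0, 1.2, -1.06, 7.77, 2, 0, 0, 1.2, -1.06, 7.77, 2.32, 0, 0, 1.2, -1.06, 7.77, 2.32, 0, 0, 1.2, -1.06, 7.77, 2.32, 0, 0, 1.2, -1.06, 7.77, 2.32, 0, 0, 1.2]'

```text
t: 5.52
tcp_pos: [640.9, 54.4, 18.6]
tcp_rot: [2.315, 2.123, 0.001]
force: [-0.8, 0.1, -1.5]
gripper_width: 62.3
grasp_force: 29.0
```

drive_tool --steps '[0, 0, 0, 0, 0, 0, 0, 0, 0, 0, 0, 0, 0, 0, 0, 0, 0, 0, 0, 0, 0, 0, 0, 0, 0, 0, -1, 0, 0, 0, 0, 0, -3, 0, 0, 0, 0, 0, -4, 0, 0, 0, 0, 0, -4, 0, 0, 0, 0, 0, -4, 0, 0, 0]' --gripper 85

```text
t: 6.65
tcp_pos: [640.2, 54.2, 117.3]
tcp_rot: [-2.315, -2.123, 0.002]
force: [0.5, -0.2, -0.7]
gripper_width: 84.8
grasp_force: 0.0
```

```bash
python3 plan.py 520,-80,120,-26.3 429.5,-206,105,-26.3 429.5,-206,4,-26.3
```

```text
t 6.65 tcp [640.2  54.2 117.3] yaw -5.0 zax [-0.001 -0.    -1.   ] q7 -0.45 w 84.8 F [ 0.5 -0.2 -0.7]
(520.0, -80.0, 120.0, -26.3) [-5.76 -4.33 -0.1 ] rz 2.13 alt -15.87
(429.5, -206.0, 105.0, -26.3) [-11.1   -7.49   0.51] rz 2.13 alt -15.87
(429.5, -206.0, 4.0, -26.3) [-11.1   -7.49   4.55] rz 2.13 alt -15.87
```

drive_tool --steps '[-11.1, -7.5, 0, 0, 0, 2.1, -11.1, -7.5, 0, 0, 0, 2.1, -11.1, -7.5, 0, 0, 0, 2.1, -11.1, -7.5, 0, 0, 0, 2.1, -11.1, -7.5, 0, 0, 0, 2.1, -11.1, -7.5, 0, 0, 0, 2.1, -11.1, -7.5, 0, 0, 0, 2.1, -11.1, -7.5, 0, 0, 0, 2.1, -11.1, -7.5, 2, 0, 0, 2.1, -11.1, -7.5, 3.6, 0, 0, 2.1, -11.1, -7.5, 4.55, 0, 0, 2.1, -11.1, -7.5, 4.55, 0, 0, 2.1, -11.1, -7.5, 4.55, 0, 0, 2.1, -11.1, -7.5, 4.55, 0, 0, 2.1, -11.1, -7.5, 4.55, 0, 0, 2.1]'

```text
t: 8.52
tcp_pos: [430.4, -206.1, 5.4]
tcp_rot: [2.663, 1.665, 0.001]
force: [0.5, -0.4, -0.2]
gripper_width: 85.1
grasp_force: 0.0
```

drive_tool --steps '[0, 0, 0, 0, 0, 0, 0, 0, 0, 0, 0, 0, 0, 0, 0, 0, 0, 0, 0, 0, 0, 0, 0, 0, 0, 0, 0, 0, 0, 0, 0, 0, 0, 0, 0, 0, 0, 0, 0, 0, 0, 0, 0, 0, -0.4, 0, 0, 0, 0, 0, -1.5, 0, 0, 0, 0, 0, -3, 0, 0, 0, 0, 0, -3, 0, 0, 0, 0, 0, -3, 0, 0, 0]' --gripper 35

```text
t: 10.02
tcp_pos: [429.4, -205.7, 79.2]
tcp_rot: [-2.664, -1.665, 0.001]
force: [-0.0, 0.5, -1.0]
gripper_width: 47.4
grasp_force: 26.2
```

```bash
python3 plan.py 621.5,-165.5,80,84.8
python3 - <<'E'
from plant import snapshot
import cv2,numpy as np
a=snapshot("side")["img"][80:280,230:490,::-1]
b=snapshot("top")["img"][80:280,230:490,::-1]
cv2.imwrite("pics/g2.png",np.hstack([cv2.resize(a,(400,308)),cv2.resize(b,(400,308))]))
E
```

```text
t 10.03 tcp [ 429.4 -205.7   79.2] yaw -26.0 zax [-0. -0. -1.] q7 -0.19 w 47.4 F [-0.   0.5 -1. ]
(621.5, -165.5, 80.0, 84.8) [ 4.81  6.2  -0.03] rz 6.92 alt -11.08
```

View pics/g2.png

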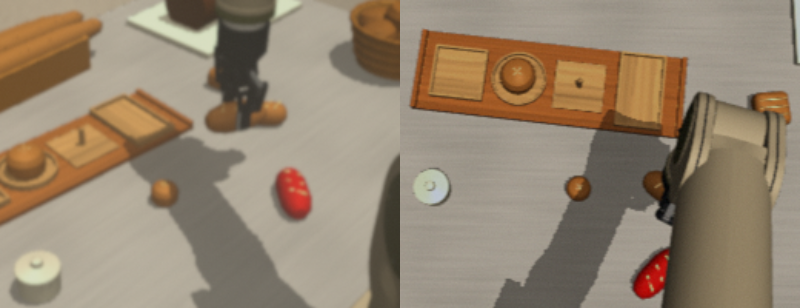

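The bun sits in the round holder at (517,75) in the crop, and the long roll is held level. Next is the long holder.

drive_tool --steps '[4.8, 6.2, 0, 0, 0, 1, 4.8, 6.2, 0, 0, 0, 2, 4.8, 6.2, 0, 0, 0, 3, 4.8, 6.2, 0, 0, 0, 4, 4.8, 6.2, 0, 0, 0, 5, 4.8, 6.2, 0, 0, 0, 6, 4.8, 6.2, 0, 0, 0, 6.9, 4.8, 6.2, 0, 0, 0, 6.9, 4.8, 6.2, 0, 0, 0, 6.9, 4.8, 6.2, 1.2, 0, 0, 6.9, 4.8, 6.2, 2, 0, 0, 6.9, 4.8, 6.2, 2.32, 0, 0, 6.9, 4.8, 6.2, 2.32, 0, 0, 6.9, 4.8, 6.2, 2.32, 0, 0, 6.9, 4.8, 6.2, 2.32, 0, 0, 6.9]'

```text
t: 12.0
tcp_pos: [622.0, -165.9, 21.9]
tcp_rot: [3.138, -0.136, 0.001]
force: [-0.4, 0.2, -1.3]
gripper_width: 47.7
grasp_force: 26.7
```

drive_tool --steps '[0, 0, 0, 0, 0, 0, 0, 0, 0, 0, 0, 0, 0, 0, 0, 0, 0, 0, 0, 0, 0, 0, 0, 0, 0, 0, -1, 0, 0, 0, 0, 0, -3, 0, 0, 0, 0, 0, -4, 0, 0, 0, 0, 0, -4, 0, 0, 0, 0, 0, -4, 0, 0, 0]' --gripper 72

```text
t: 13.12
tcp_pos: [621.2, -165.7, 120.6]
tcp_rot: [-3.139, 0.136, 0.002]
force: [-0.1, -0.5, -1.1]
gripper_width: 72.0
grasp_force: 0.0
```

```bash
python3 plan.py 590.4,-395,110,6 590.4,-395,1,6
```

```text
t 13.12 tcp [ 621.2 -165.7  120.6] yaw -95.0 zax [-0.001  0.    -1.   ] q7 -1.56 w 72.0 F [-0.1 -0.5 -1.1]
(590.4, -395.0, 110.0, 6.0) [-0.43  9.24  0.42] rz 7.9 alt -10.1
(590.4, -395.0, 1.0, 6.0) [-0.43  9.24  4.78] rz 7.9 alt -10.1
```

drive_tool --steps '[-0.43, 9.24, 0, 0, 0, -1, -0.43, 9.24, 0, 0, 0, -2, -0.43, 9.24, 0, 0, 0, -3, -0.43, 9.24, 0, 0, 0, -4, -0.43, 9.24, 0, 0, 0, -5, -0.43, 9.24, 0, 0, 0, -6, -0.43, 9.24, 0, 0, 0, -7, -0.43, 9.24, 0, 0, 0, -8, -0.43, 9.24, 0, 0, 0, -9, -0.43, 9.24, 0, 0, 0, -10.1, -0.43, 9.24, 0, 0, 0, -10.1, -0.43, 9.24, 0, 0, 0, -10.1, -0.43, 9.24, 2, 0, 0, -10.1, -0.43, 9.24, 3.8, 0, 0, -10.1, -0.43, 9.24, 4.75, 0, 0, -10.1, -0.43, 9.24, 4.75, 0, 0, -10.1, -0.43, 9.24, 4.75, 0, 0, -10.1, -0.43, 9.24, 4.75, 0, 0, -10.1]' --gripper 85

```text
t: 15.38
tcp_pos: [592.2, -395.6, 5.0]
tcp_rot: [2.1, 2.332, 0.001]
force: [-0.4, -0.1, 0.3]
gripper_width: 85.0
grasp_force: 0.0
```

drive_tool --steps '[0, 0, 0, 0, 0, 0, 0, 0, 0, 0, 0, 0, 0, 0, 0, 0, 0, 0, 0, 0, 0, 0, 0, 0, 0, 0, 0, 0, 0, 0, 0, 0, 0, 0, 0, 0, 0, 0, -0.4, 0, 0, 0, 0, 0, -1.5, 0, 0, 0, 0, 0, -3.2, 0, 0, 0, 0, 0, -3.2, 0, 0, 0, 0, 0, -3.2, 0, 0, 0]' --gripper 50

```text
t: 16.75
tcp_pos: [590.7, -394.9, 82.6]
tcp_rot: [-2.101, -2.335, 0.0]
force: [-0.6, 0.9, -2.2]
gripper_width: 61.4
grasp_force: 27.8
```

```bash
python3 plan.py 651,163.5,120,-5.2
python3 - <<'E'
from plant import snapshot
import cv2,numpy as np
a=snapshot("side")["img"][40:240,200:460,::-1]
b=snapshot("top")["img"][60:260,250:510,::-1]
cv2.imwrite("pics/g3.png",np.hstack([cv2.resize(a,(400,308)),cv2.resize(b,(400,308))]))
E
```

```text
t 16.75 tcp [ 590.7 -394.9   82.6] yaw 6.0 zax [-0.  0. -1.] q7 0.43 w 61.4 F [-0.6  0.9 -2.2]
(651.0, 163.5, 120.0, -5.2) [21.96  4.74 -1.5 ] rz 1.12 alt -16.88
```

View pics/g3.png

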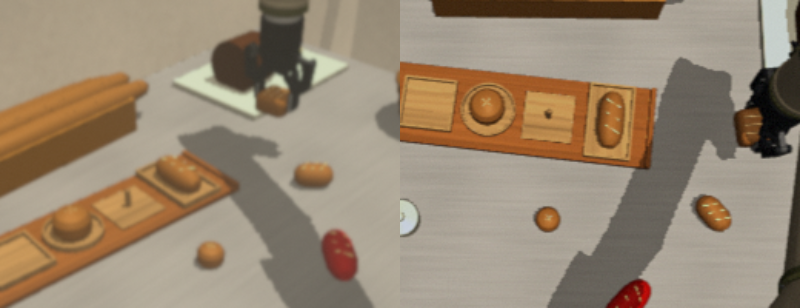

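The long roll lies in its holder at (610,118) in the crop and the square roll is held. I'll carry it high over the row to the square holder.

drive_tool --steps '[5, 0.5, -1.5, 0, 0, 0, 10, 1, -1.5, 0, 0, 0.5, 21.96, 4.74, -1.5, 0, 0, 1.1, 21.96, 4.74, -1.5, 0, 0, 1.1, 21.96, 4.74, -1.5, 0, 0, 1.1, 21.96, 4.74, -1.5, 0, 0, 1.1, 21.96, 4.74, -1.5, 0, 0, 1.1, 21.96, 4.74, -1.5, 0, 0, 1.1, 21.96, 4.74, -1.5, 0, 0, 1.1, 21.96, 4.74, -1.5, 0, 0, 1.1, 21.96, 4.74, -1.5, 0, 0, 1.1, 21.96, 4.74, -1.5, 0, 0, 1.1, 21.96, 4.74, -1.5, 0, 0, 1.1, 21.96, 4.74, 0.2, 0, 0, 1.1, 21.96, 4.74, 1.6, 0, 0, 1.1, 21.96, 4.74, 2.2, 0, 0, 1.1, 21.96, 4.74, 2.53, 0, 0, 1.1, 21.96, 4.74, 2.53, 0, 0, 1.1, 21.96, 4.74, 2.53, 0, 0, 1.1, 21.96, 4.74, 2.53, 0, 0, 1.1]'

```text
t: 19.35
tcp_pos: [651.6, 163.5, 20.2]
tcp_rot: [2.315, 2.122, 0.001]
force: [0.1, 0.3, -1.0]
gripper_width: 61.6
grasp_force: 28.3
```

drive_tool --steps '[0, 0, 0, 0, 0, 0, 0, 0, 0, 0, 0, 0, 0, 0, 0, 0, 0, 0, 0, 0, 0, 0, 0, 0, 0, 0, -1, 0, 0, 0, 0, 0, -3, 0, 0, 0, 0, 0, -4, 0, 0, 0, 0, 0, -4, 0, 0, 0, 0, 0, -4, 0, 0, 0]' --gripper 85

```text
t: 20.48
tcp_pos: [650.8, 163.1, 118.5]
tcp_rot: [-2.315, -2.123, 0.002]
force: [-0.4, 0.2, -0.3]
gripper_width: 85.2
grasp_force: 0.0
```

```bash
python3 plan.py 453.5,341.5,110,37 453.5,341.5,-1,37
```

```text
t 20.48 tcp [650.8 163.1 118.5] yaw -5.0 zax [-0.001 -0.001 -1.   ] q7 -0.63 w 85.2 F [-0.4  0.2 -0.3]
(453.5, 341.5, 110.0, 37.0) [ 6.43 -8.48  0.34] rz -4.2 alt 13.8
(453.5, 341.5, -1.0, 37.0) [ 6.43 -8.47  4.78] rz -4.2 alt 13.8
```

drive_tool --steps '[6.43, -8.48, 0, 0, 0, -1, 6.43, -8.48, 0, 0, 0, -2, 6.43, -8.48, 0, 0, 0, -3, 6.43, -8.48, 0, 0, 0, -4.2, 6.43, -8.48, 0, 0, 0, -4.2, 6.43, -8.48, 0, 0, 0, -4.2, 6.43, -8.48, 0, 0, 0, -4.2, 6.43, -8.48, 0, 0, 0, -4.2, 6.43, -8.48, 2, 0, 0, -4.2, 6.43, -8.48, 3.8, 0, 0, -4.2, 6.43, -8.48, 4.75, 0, 0, -4.2, 6.43, -8.48, 4.75, 0, 0, -4.2, 6.43, -8.48, 4.75, 0, 0, -4.2, 6.43, -8.48, 4.75, 0, 0, -4.2]'

```text
t: 22.22
tcp_pos: [454.9, 342.3, 2.1]
tcp_rot: [1.401, 2.81, 0.003]
force: [-0.4, 0.3, 0.3]
gripper_width: 85.0
grasp_force: 0.0
```

drive_tool --steps '[0, 0, 0, 0, 0, 0, 0, 0, 0, 0, 0, 0, 0, 0, 0, 0, 0, 0, 0, 0, 0, 0, 0, 0, 0, 0, 0, 0, 0, 0, 0, 0, 0, 0, 0, 0, 0, 0, -0.4, 0, 0, 0, 0, 0, -1.5, 0, 0, 0, 0, 0, -3.2, 0, 0, 0, 0, 0, -4.8, 0, 0, 0, 0, 0, -4.8, 0, 0, 0, 0, 0, -4.8, 0, 0, 0]' --gripper 50

```text
t: 23.72
tcp_pos: [453.8, 341.5, 120.4]
tcp_rot: [1.401, 2.812, -0.001]
force: [0.2, -0.2, -1.1]
gripper_width: 63.2
grasp_force: 28.0
```

```bash
python3 plan.py 631.2,-55.8,120,-5.2
python3 - <<'E'
from plant import snapshot
import cv2,numpy as np,pickle
S=snapshot("side");T=snapshot("top");pickle.dump((S,T),open("pics/b.pkl","wb"))
from h import *
for s,o in((S,(0,0)),(T,(0,0))):
  h=cv2.cvtColor(s["img"],cv2.COLOR_RGB2HSV)
a=S["img"][120:320,100:360,::-1]
b=T["img"][80:280,170:430,::-1]
cv2.imwrite("pics/g4.png",np.hstack([cv2.resize(a,(400,308)),cv2.resize(b,(400,308))]))
E
```

```text
t 23.73 tcp [453.8 341.5 120.4] yaw 37.0 zax [-0.    -0.001 -1.   ] q7 -0.35 w 63.2 F [ 0.2 -0.2 -1.1]
(631.2, -55.8, 120.0, -5.2) [-16.96  -3.9    0.03] rz 4.22 alt -13.78
```

View pics/g4.png

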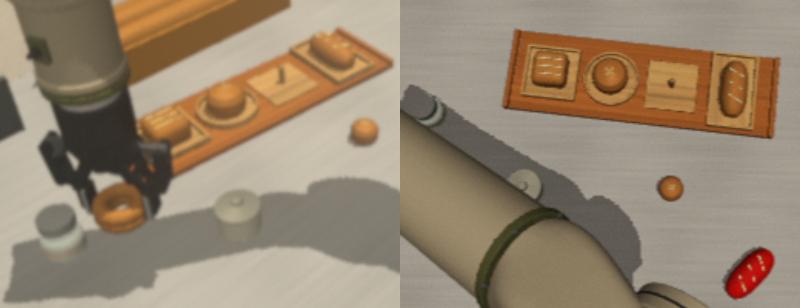

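All three placed breads sit flat in their holders, and the bagel is held level at (120,208) in the crop. Next I'll pin down the peg position.

Run:
```python
from h import *
T=pickle.load(open("pics/top0.pkl","rb"));S=pickle.load(open("pics/side0.pkl","rb"))
for s,X,(a,b) in((T,(631.2,-55.8,45),(6,6)),(S,(631.2,-55.8,35),(8,12))):
  u,v=proj(s,X)[0].round().astype(int);print("pred",u,v)
  g=cv2.cvtColor(s["img"],cv2.COLOR_RGB2GRAY)[v-b:v+b+1,u-a:u+a+1].astype(int)
  m=(g<np.median(g)-25);ys,xs=np.nonzero(m);print(m.sum(),xs.mean()+u-a,ys.mean()+v-b,ys.min()+v-b,ys.max()+v-b)
  for z in (16,35,50):print(z,ray(s,(xs.mean()+u-a,ys.mean()+v-b),z)[0,:2].round(1))
```

```text
pred 346 131
28 346.0357142857143 134.07142857142858 131 137
16 [633.3 -55.7]
35 [627.1 -55. ]
50 [622.1 -54.4]
pred 283 168
45 283.93333333333334 165.53333333333333 156 173
16 [658.7 -81.4]
35 [637.2 -63.4]
50 [620.3 -49.1]
```

drive_tool --steps '[-16.96, -3.9, 0, 0, 0, 1, -16.96, -3.9, 0, 0, 0, 2, -16.96, -3.9, 0, 0, 0, 3, -16.96, -3.9, 0, 0, 0, 4.2, -16.96, -3.9, 0, 0, 0, 4.2, -16.96, -3.9, 0, 0, 0, 4.2, -16.96, -3.9, 0, 0, 0, 4.2, -16.96, -3.9, 0, 0, 0, 4.2, -16.96, -3.9, 0, 0, 0, 4.2, -16.96, -3.9, 0, 0, 0, 4.2, -16.96, -3.9, 0.5, 0, 0, 4.2, -16.96, -3.9, 1, 0, 0, 4.2, -16.96, -3.9, 1.6, 0, 0, 4.2, -16.96, -3.9, 1.6, 0, 0, 4.2, -16.96, -3.9, 1.6, 0, 0, 4.2]'

```text
t: 25.7
tcp_pos: [631.6, -55.2, 81.0]
tcp_rot: [2.316, 2.123, 0.0]
force: [0.0, -0.6, -0.6]
gripper_width: 63.2
grasp_force: 28.0
```

```bash
python3 plan.py 631.2,-55.8,80,-5.2
python3 - <<'E'
from plant import snapshot
import cv2
S=snapshot("side");a=S["img"][110:240,220:380,::-1]
cv2.imwrite("pics/g5.png",cv2.resize(a,None,fx=4,fy=4,interpolation=cv2.INTER_CUBIC))
E
```

```text
t 25.7 tcp [631.6 -55.2  81. ] yaw -5.0 zax [ 0.  0. -1.] q7 -0.29 w 63.2 F [ 0.  -0.6 -0.6]
(631.2, -55.8, 80.0, -5.2) [-0.02 -0.01  0.04] rz 0.02 alt -17.98
```

View pics/g5.png

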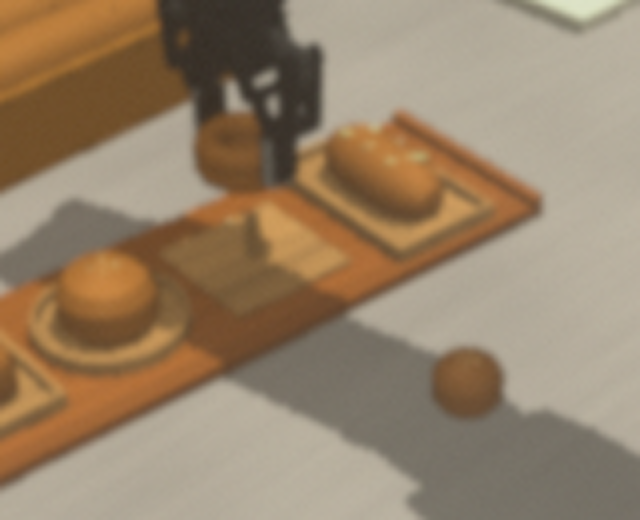

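The bagel hovers over the peg, whose top is at about (282.5,161) and base at about (284,174.5). One check, then lower.

Run:
```python
from h import *
T=pickle.load(open("pics/top0.pkl","rb"));S=pickle.load(open("pics/side0.pkl","rb"))
print(ray(S,(282.7,161.5),50),ray(S,(284,174),16), proj(S,[(631.2,-55.8,50),(631.2,-55.8,16)]))
s,t=pickle.load(open("pics/b.pkl","rb"))
# pale board corners of peg holder at its top z=16, in top view
h=cv2.cvtColor(T["img"],cv2.COLOR_RGB2HSV)
m=((h[...,0]>=15)&(h[...,0]<=25)&(h[...,2]>150)).astype(np.uint8)
m[:, :325]=0;m[:,366:]=0;m[:112]=0;m[160:]=0
c=max(cv2.findContours(m,cv2.RETR_EXTERNAL,cv2.CHAIN_APPROX_NONE)[0],key=cv2.contourArea)
w=ray(T,c[:,0],16)[:,:2].astype(np.float32);print(cv2.minAreaRect(w))
```

```text
[[636.1825255  -59.30112358  50.        ]] [[629.63014857 -55.23162769  16.        ]] [[282.99426384 162.80160783]
 [283.75542468 173.66796476]]
((641.9421997070312, -57.159122467041016), (89.80754089355469, 63.06175231933594), 84.33454895019531)
```

drive_tool --steps '[0, 0, 0.5, 0, 0, 0, 0, 0, 1, 0, 0, 0, 0, 0, 1.4, 0, 0, 0, 0, 0, 1.8, 0, 0, 0, 0, 0, 2.2, 0, 0, 0, 0, 0, 2.52, 0, 0, 0, 0, 0, 2.52, 0, 0, 0, 0, 0, 2.52, 0, 0, 0]'

```text
t: 26.75
tcp_pos: [631.6, -55.2, 18.0]
tcp_rot: [2.316, 2.123, 0.0]
force: [-0.5, 0.5, -0.6]
gripper_width: 63.0
grasp_force: 28.5
```

```bash
python3 plan.py
python3 - <<'E'
from plant import snapshot
import cv2
S=snapshot("side");a=S["img"][110:240,220:380,::-1]
cv2.imwrite("pics/g6.png",cv2.resize(a,None,fx=3,fy=3,interpolation=cv2.INTER_CUBIC))
E
```

```text
t 26.75 tcp [631.6 -55.2  18. ] yaw -5.0 zax [ 0.  0. -1.] q7 -0.32 w 63.0 F [-0.5  0.5 -0.6]
```

View pics/g6.png

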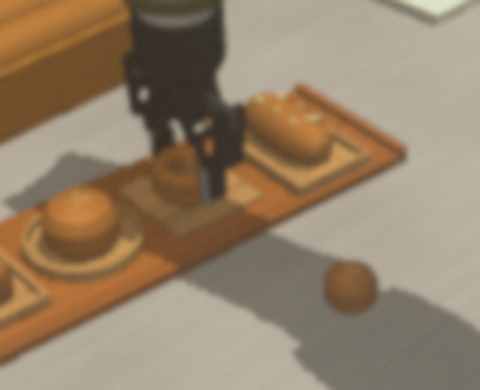

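The bagel is down at (180,172) in the crop with no contact force, so it went over the peg. I'll release it and retreat.

drive_tool --steps '[0, 0, 0, 0, 0, 0, 0, 0, 0, 0, 0, 0, 0, 0, 0, 0, 0, 0, 0, 0, 0, 0, 0, 0, 0, 0, -1, 0, 0, 0, 0, 0, -3, 0, 0, 0, 0, 0, -5, 0, 0, 0, 0, 0, -7, 0, 0, 0, 0, 0, -8, 0, 0, 0, 10, 0, -8, 0, 0, 0, 14, 0, -8, 0, 0, 0, 14, 0, -8, 0, 0, 0, 14, 0, -8, 0, 0, 0, 14, 0, -8, 0, 0, 0, 14, 0, -8, 0, 0, 0, 14, 0, -8, 0, 0, 0]' --gripper 85

```text
t: 28.8
tcp_pos: [660.0, 298.1, 217.1]
tcp_rot: [-2.308, -2.128, 0.0]
force: [0.2, -0.4, -0.2]
gripper_width: 85.0
grasp_force: 0.0
```

```bash
python3 plan.py
python3 - <<'E'
from plant import snapshot
import cv2,numpy as np
S=snapshot("side")["img"][120:250,150:410,::-1];T=snapshot("top")["img"][90:220,230:490,::-1]
f=lambda a:cv2.resize(a,(600,300),interpolation=cv2.INTER_CUBIC)
cv2.imwrite("pics/end.png",np.vstack([f(S),f(T)]))
E
```

```text
t 28.8 tcp [660.  298.1 217.1] yaw -4.6 zax [-0.002  0.002 -1.   ] q7 -0.77 w 85.0 F [ 0.2 -0.4 -0.2]
```

View pics/end.png

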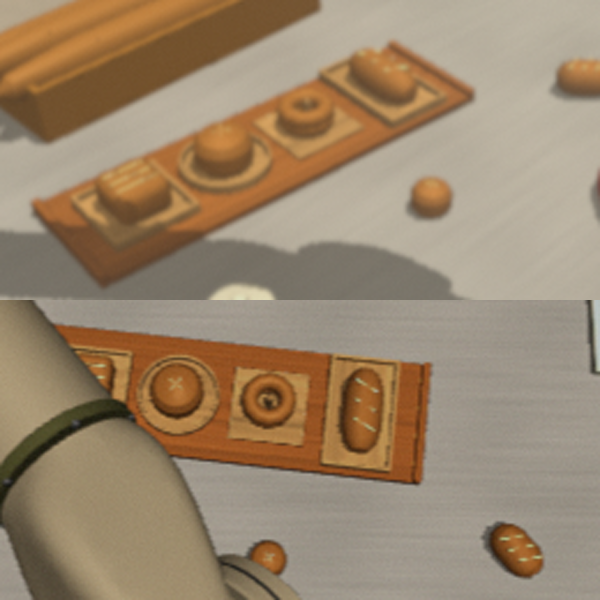

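All four breads lie flat in their holders. The bagel is around the peg at (268,400), and the mini bun and short roll have not moved. Handing in.

```bash
python3 -c "
from plant import r
print(r.close_job())"
```

```text
the job is handed in; nothing more can be done
None
```

The job is handed in after about 29 s: the bun, long roll, square roll and bagel each lie flat and released in their own holders, and the mini bun, short roll and red roll were left alone; the hand-in returned no verdict.

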